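# Load the drying cabinet and hold its vent lid at the collar

## Task

Set the small plastic cup gently down, upright, in the open drawer of the white drying cabinet and slide the drawer fully home. Then lift the cabinet's sprung lid until the pointer pin on the lid's edge stands level with the collar on the curved rod, and finish while still holding the lid steady there, as it falls shut if let go. Do not move the collar, and leave the other things where they are.

Things in the scene. Friction and masses are not known exactly. Their poses are not given: they have to be found in the camera images.
- cup: The only cup: a small, open, slightly tapered white plastic cup standing upright on the table, 49 mm across its rim, 43 mm high, 30 g, hard. Origin: centre of its underside; z up. It may stand on the left or on the right of the cabinet, in the place that the bottle does not take.
- dryer: The drying cabinet, fixed to the table: white box 170 mm deep (its x), 160 wide (y), 100 high, turned a little. Origin: centre of its underside at table height; x points from its front (face at x = -85 mm) to its back, away from the robot. Drawer opens out of the front; lid on top, hinged at the back. Curved steel rod at its right side, 115 mm radius about the hinge.
- drawer (a joint): How far the drawer is out, m: 0 fully home, 0.12 fully out; starts about 0.1 out. Slides stiffly with about 2 N of friction and stays where it is left.
- drawer_floor (a point): Centre of the drawer's inner floor (moves with it; axes as the cabinet's), 16 mm above the table. Inside 119 mm long (x), 128 mm wide (y); side and rear walls rise 32 mm above this floor, the front panel 53 mm (69 mm above the table). Only the part in front of the cabinet's front face is open from above.
- drawer_handle (a point): Middle of the drawer's handle: a round level steel bar 10 mm thick and 70 mm long along the cabinet's y, 37 mm clear of the drawer's front panel, 48 mm above the table. Its axis is 45 mm in front of the cabinet's front face when the drawer is home. It can be pushed from the front with closed fingers.
- lid (a joint): Opening angle of the lid, rad: 0 shut (level), 1.2 fully up. A spring pulls it shut: 0.32 N m when shut, growing by 0.8 N m per rad, besides the lid's own 250 g; about 7 N at the handle near the mark. It falls shut when let go.
- lid_handle (a point): Middle of the lid's handle: round steel bar 12 mm thick along the cabinet's y between two posts (84 mm clear between them), axis 41 mm above the lid's top face. In the lid it is 148 mm from the hinge axis towards the front and 45 mm above the mid-plane; 149 mm above the table when shut. Fixed to the lid; it can turn between finger pads. Axes: the lid's.
- lid_hinge (a point): Middle of the hinge axis along the cabinet's back, 104 mm above the table (78 mm behind the cabinet's origin). The axis runs along the cabinet's y; the front of the lid swings up and back.
- lid_pointer (a point): Tip of the pointer pin (5 mm thick) that sticks out of the lid's right edge, 115 mm from the hinge axis. Axes: those of the lid; x lies in the lid, from front to hinge.
- mark (a point): Centre of the dark steel collar clamped on the curved rod at the lid's right side (15 mm across, 14 mm long along the rod), 115 mm from the hinge axis. Its x axis points from the collar to the hinge axis. The pointer passes beside it, 9 mm nearer the lid.
- collar (a joint): Angle of the collar on the rod, rad, on the same scale as the lid's angle (the lid is level with the collar when both are equal); set differently each time, 0.38 to 0.75, and stiff. It does not stop the lid.
- oil_bottle: Bystander: small bottle with a pointed cap, 40 mm across, 112 mm high. Origin: centre of its underside.
- spray_can: Bystander: spray can, 62 mm across, 220 mm high, at the far left. Origin: centre of its underside.
- timer: Bystander: flat timer, 60 x 62 x 20 mm. Origin: centre of its underside.
- tip_cap_0: Bystander: small lying plastic cap, 11 x 28 x 11 mm. Origin: centre of its underside.
- tip_cap_1: Bystander: a second lying plastic cap, 11 x 28 x 11 mm. Origin: centre of its underside.
Things that resemble listed ones, but are neither listed nor needed, are in the scene too. Leave any green look-alike of the cup alone.

How it is judged:
By the outcome, as a careful person would: the job done as asked, in the order asked, and still so for the second after the job is handed in, while the arm keeps its last pose, push and grip.
It also fails if it takes over 64 s, if anything falls off the work surface, if the arm or the gripper's body presses on something with over 40 N, if the wrist force passes 120 N, or if a joint passes its speed limit or range.

## Robot

A 6-joint arm with a two-finger parallel gripper is mounted at the origin on a cart in front of the work surface, level with it; the furniture and walls round the work are solid. World frame = base frame: x ahead of the robot, y to its left, z up, the work surface at z = 0. Lengths are in m, angles in degrees, forces in N, time in s.
With the tool pointing down it reaches from about 0.375 to 0.975 m from the base axis. Payload 3.8 kg.
Tool frame: the origin (TCP) lies at the very end of the fingers, on their centre line; the grasp point (between the pads) lies 19 mm behind it; z points along the fingers, y is the line along which they close (so a half turn about z gives the same grasp; the last joint's range is limited). The gripper opens to 85 mm and grips with 20 to 120 N. Pads are 22 mm wide; open, the fingers measure 114 mm over their backs; the gripper's body (76 mm by 85 mm) begins 54 mm behind the grasp point. The pads swing forward as they close: fully open they stand 13 mm farther back than shut.
Start: joints at [-67.088, 15.12, 91.902, -0, 72.978, -2.114], TCP at [0.286, -0.612, 0.231] pointing down, gripper open.
Joint ranges: [-150.88, 150.88], [-54.13, 125.18], [17.81, 147.31], [-75.09, 255.09], [0, 152.58], [-146.25, 146.25]. Speed limits (degrees/s): [147.25, 147.25, 180, 180, 180, 180].

## Interface

Orientations are given as a 3x3 rotation matrix whose columns are the frame's x, y, z axes.
In Python, from cell import bot, camera, calibration, finish_job gives the robot as it stands. The module is installed in compiled form; this text tells all that it offers.
- The arm moves only by the shell command python3 -m jog 'ROWS' [FORCE]. ROWS is a JSON object whose one key "commands" holds a list of rows, each a list of 3 entries, a list of its own where there are three numbers: the shift along the tool's x, y, z in units of 50 mm (1.0 is 50 mm), then the turn, a rotation vector about the tool's x, y, z in units of 10 degrees (1.0 is 10 degrees), then the opening, from -1 (shut) to 1 (fully open). In form: {"commands": [[[tx, ty, tz], [wx, wy, wz], fingers], ...]}. A call has 1 to 20 rows; each row shifts and turns the commanded pose from where the row before left it, along the tool's axes as they then stand; what a row does not reach is not made up. A row lasts 1/8 s, in which the tool goes at most 62.5 mm and 10.7 degrees, less where a joint would pass 70% of its speed; a pose out of reach is approached as far as the arm can. A call is refused whole if a number of a shift passes 1 or a number of a turn 1, either way. A call with a gripper value outside its range is refused whole. The fingers move at their own pace and stop on an object; FORCE is the grip in N (left out, the last holds). Time passes only in rows, so rows that do not move let the fingers close. It gives the time, the measured TCP pose, the force, the opening and the grip force at its end, in the units of the state.
- bot.get_state(): the state, without advancing time (a new reading comes with each control period).
- camera(name): name is "scene" or "side" or "wrist"; returns the picture (400x640x3 uint8, red, green, blue); there is no depth.
- calibration(name): a dict with "intrinsics" (3x3 intrinsics, pixels), "position" and "orientation" of the camera in the world. Camera axes: x right, y down, z forward; pixel columns grow to the right and rows downward; lengths in m; the calibration is good to about 2 mm. A picture is of the moment at which its call begins: read the wrist's pose just before it. calibration takes no time and is no camera call; for the wrist camera it gives the pose at the moment of the call.
- finish_job(): hands the job in; it is judged then, once.
The state is a dict: "clock": time; "joints": joint angles; "qd": joint speeds; "tau": joint torques, N m; "tcp_pos": TCP position; "tcp_rot": TCP orientation; "ft_force": force on the tool from outside, world axes, zero at the start; "ft_torque": the same for the moment, N m; "grip_width": finger opening in m; "grasp_force": force on a finger pad.
Only numpy, scipy, OpenCV 4.12 (cv2) and the standard library are available. Lean on these libraries where they do the work, as an engineer would, in place of code of your own. Each camera call takes 0.05 s, during which the arm holds its last target. There are 200 camera calls.

## Working session

There is one attempt and no reset: what is moved stays moved. The work goes in short steps, Python scripts to look and compute and a shell command to move; the robot and the scene stay as the last step left them, time stands still between calls to the robot, and variables do not carry over. Pictures are saved under pics/ and viewed, at most 10 in all, crops included, and the job is handed in when it is done.

```bash
mkdir -p pics
python3 - <<'E'
from cell import bot,camera,calibration
import cv2,numpy as np
s=bot.get_state();print(s['clock'],s['tcp_pos'],np.round(s['tcp_rot'],3),s['grip_width'])
for n in('scene','side'):
    im=camera(n);cv2.imwrite(f'pics/{n}0.png',im[:,:,::-1]);c=calibration(n);print(n,np.round(c['intrinsics'],1).tolist(),np.round(c['position'],3),np.round(c['orientation'],3).tolist())
E
```

```text
0.0 [ 0.28524764 -0.61095301  0.22995669] [[ 0.906  0.423 -0.001]
 [ 0.423 -0.906  0.002]
 [ 0.    -0.002 -1.   ]] 0.08504490506105111
scene [[416.5, 0.0, 322.3], [0.0, 416.5, 199.4], [0.0, 0.0, 1.0]] [-0.294  0.764  0.854] [[-0.519, -0.517, 0.68], [-0.855, 0.301, -0.423], [0.014, -0.801, -0.599]]
side [[391.3, 0.0, 321.8], [0.0, 391.3, 197.8], [0.0, 0.0, 1.0]] [ 0.636 -0.742  0.821] [[0.998, 0.03, -0.056], [0.063, -0.589, 0.805], [-0.008, -0.807, -0.59]]
```

View pics/scene0.png

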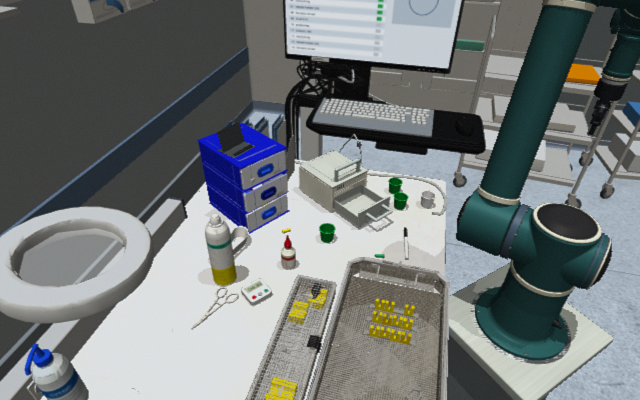

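View pics/side0.png

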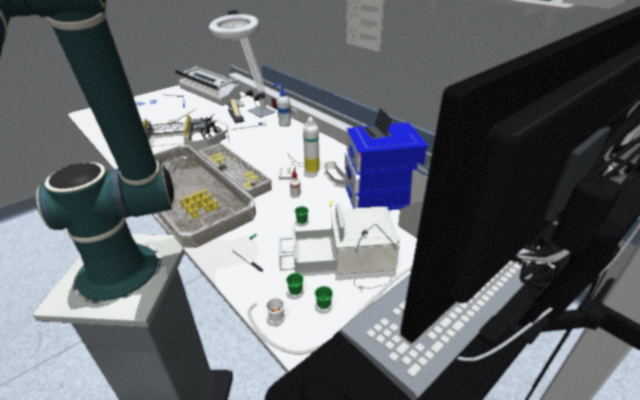

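The scene view shows the white cup at about (428,199), green look-alikes at (396,186), (400,201) and (327,233), and the cabinet at about (345,185). In the side view the cup is at (276,312) and the cabinet at (365,240). I'll enlarge both next.

```bash
cat > h.py <<'E'
import cv2,numpy as np
from cell import bot,camera,calibration
def ray(c,u,v):
    K,R=np.array(c['intrinsics']),np.array(c['orientation'])
    d=R@np.linalg.solve(K,[u,v,1.]);return np.array(c['position']),d/np.linalg.norm(d)
def plane(c,u,v,z):
    p,d=ray(c,u,v);return p+d*(z-p[2])/d[2]
def tri(*obs):
    A=np.zeros((3,3));b=np.zeros(3);L=[]
    for c,u,v in obs:
        p,d=ray(c,u,v);M=np.eye(3)-np.outer(d,d);A+=M;b+=M@p;L.append((p,M))
    x=np.linalg.solve(A,b);return x,max(np.linalg.norm(M@(x-p)) for p,M in L)
def proj(c,P):
    q=np.array(c['intrinsics'])@(np.array(c['orientation']).T@(np.array(P)-c['position']));return q[:2]/q[2]
E
python3 - <<'E'
import cv2
a=cv2.imread('pics/scene0.png')[135:255,290:450];cv2.imwrite('pics/sc1.png',cv2.resize(a,None,fx=5,fy=5,interpolation=cv2.INTER_CUBIC))
a=cv2.imread('pics/side0.png')[195:335,240:410];cv2.imwrite('pics/si1.png',cv2.resize(a,None,fx=4.25,fy=4.25,interpolation=cv2.INTER_CUBIC))
E
```

```text
(no output)
```

View pics/sc1.png

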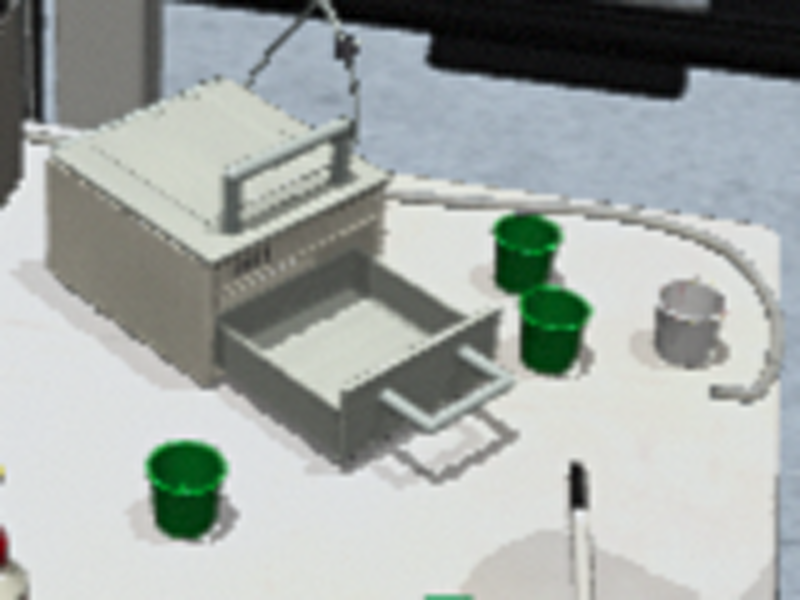

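View pics/si1.png

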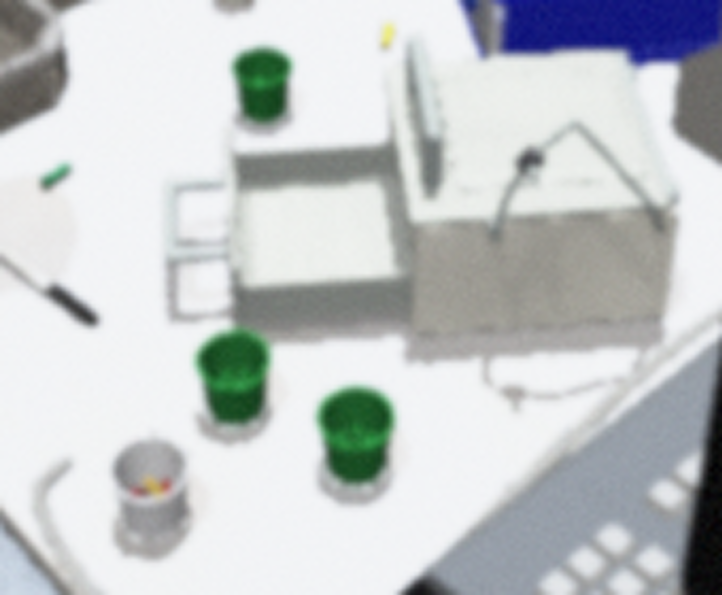

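The crops show the white cup with red and yellow bits inside: rim centre at scene crop (691,297) and side crop (150,467). The lid handle bar runs (230,172)-(350,127) in the scene crop. The collar is at (346,48) in the scene crop and (530,160) in the side crop. The drawer bar is at (435,425)-(512,382).

```bash
cat > m1.py <<'E'
from h import *
cs,cd=calibration('scene'),calibration('side')
S=lambda u,v:(cs,u/5+290,v/5+135)
D=lambda u,v:(cd,u/4.25+240,v/4.25+195)
P={'cup rim':(S(691,297),D(150,467)),'cup base':(S(686,356),D(152,535)),
'lidFR':(S(387,180),D(412,218)),'lidBR':(S(225,78),D(675,200)),
'lidBL':(S(50,155),D(630,50)),
'drawer bar L':(S(435,422),D(172,184)),'drawer bar R':(S(512,380),D(174,316)),
'lidbar L':(S(232,172),D(413,42)),'lidbar R':(S(350,127),D(434,125)),'collar':(S(346,48),D(530,160)),
'panelL':(S(342,395),D(232,152)),'panelR':(S(498,314),D(235,285)),'green1':(S(555,298),D(234,355)),'green2':(S(527,222),D(356,410)),'rodbase?':(S(320,-2),D(575,125))}
for k,v in P.items():
    x,e=tri(*v);print(k,np.round(x,3),round(e*1000,1))
E
python3 m1.py
```

```text
cup rim [ 0.476 -0.129  0.042] 0.1
cup base [ 0.475 -0.137 -0.011] 1.0
lidFR [0.621 0.022 0.103] 0.9
lidBR [0.786 0.044 0.105] 1.2
lidBL [0.767 0.199 0.102] 4.2
drawer bar L [0.453 0.104 0.048] 1.5
drawer bar R [0.475 0.013 0.023] 8.1
lidbar L [0.619 0.146 0.148] 1.3
lidbar R [0.631 0.052 0.151] 4.2
collar [0.691 0.01  0.165] 0.3
panelL [0.495 0.14  0.052] 3.0
panelR [0.511 0.007 0.055] 1.4
green1 [ 0.516 -0.045  0.046] 0.6
green2 [ 0.594 -0.085  0.048] 0.8
rodbase? [0.717 0.014 0.191] 0.9
```

Run:
```python
from h import *
cs,cd=calibration('scene'),calibration('side')
for n,c,u,v in[('tray sc',cs,484,140),('tray left sc',cs,310,125),('tray si',cd,340,350),('tray si2',cd,280,385)]:
    print(n,[np.round(plane(c,u,v,z),3).tolist() for z in(0,.1,.2)])
for u,v in((715,392),(775,350),(745,270)): print('tube',np.round(plane(cs,u/5+290,v/5+135,.005),3))
for u,v in((40,500),(70,462),(70,580)): print('tube',np.round(plane(cd,u/4.25+240,v/4.25+195,.005),3))
w=calibration('wrist');s=bot.get_state();R=np.array(s['tcp_rot'])
print('wristcam in tool',R.T@(w['position']-s['tcp_pos']),np.round(R.T@w['orientation'],3).tolist(),w['intrinsics'][0][0])
```

```text
tray sc [[0.692, -0.658, 0.0], [0.577, -0.491, 0.1], [0.461, -0.325, 0.2]]
tray left sc [[1.183, -0.081, 0.0], [1.01, 0.017, 0.1], [0.837, 0.116, 0.2]]
tray si [[0.638, -0.216, 0.0], [0.638, -0.28, 0.1], [0.638, -0.344, 0.2]]
tray si2 [[0.511, -0.307, 0.0], [0.527, -0.36, 0.1], [0.542, -0.413, 0.2]]
tube [ 0.424 -0.11   0.005]
tube [ 0.437 -0.177  0.005]
tube [ 0.516 -0.225  0.005]
tube [ 0.407 -0.128  0.005]
tube [ 0.419 -0.1    0.005]
tube [ 0.436 -0.182  0.005]
wristcam in tool [ 0.08377776  0.00021229 -0.14179905] [[-0.0, -0.945, -0.327], [1.0, -0.0, -0.0], [0.0, -0.327, 0.945]] 303.4124405266718
```

```bash
python3 -m jog '{"commands":[[[0.4,-0.67,-0.05],[0,0,0],0.5],[[0.4,-0.67,-0.05],[0,0,0],0.5],[[0.4,-0.67,-0.05],[0,0,0],0.5],[[0.4,-0.67,-0.05],[0,0,0],0.5],[[0.4,-0.67,-0.05],[0,0,0],0.5],[[0.4,-0.67,-0.05],[0,0,0],0.5],[[0.4,-0.67,-0.05],[0,0,0],0.5],[[0.4,-0.67,-0.05],[0,0,0],0.5],[[0.7,-0.3,0.2],[0,0,0],0.5],[[0.7,-0.3,0.2],[0,0,0],0.5],[[0.7,-0.3,0.2],[0,0,0],0.5],[[0.7,-0.3,0.2],[0,0,0],0.5],[[0.7,-0.3,0.2],[0,0,0],0.5],[[0.7,-0.3,0.2],[0,0,0],0.5],[[0,0,0],[0,0,0],0.5]]}' 40
python3 -m jog '{"commands":[[[0,0,0],[0,0,-1],0.5],[[0,0,0],[0,0,-1],0.5],[[0,0,0],[0,0,-1],0.5],[[0,0,0],[0,0,-1],0.5],[[0,0,0],[0,0,-1],0.5],[[0,0,0],[0,0,-1],0.5],[[0,0,0],[0,0,-1],0.5],[[0,0,0],[0,0,-1],0.5],[[0,0,0],[0,0,-1],0.5],[[0,0,0],[0,0,-1],0.5],[[0,0,0],[0,0,-1],0.5],[[0,0,0],[0,0,-1],0.5],[[0,0,0],[0,0,-1],0.5],[[0,0,0],[0,0,-1],0.5],[[0,0,0],[0,0,-1],0.5],[[0,0,0],[0,0,-1],0.5],[[0,0,0],[0,0,-0.2],0.5],[[0,0,0],[0,0,0],0.5]]}'
python3 - <<'E'
from h import *
s=bot.get_state();print(s['clock'],s['tcp_pos'],np.round(s['tcp_rot'],3),s['grip_width'],s['joints'])
c=calibration('wrist');im=camera('wrist');cv2.imwrite('pics/w1.png',im[:,:,::-1]);np.save('w1.npy',c,allow_pickle=True)
E
```

```text
clock: 1.98
tcp_pos: [0.4695, -0.1288, 0.1899]
tcp_rot: [[0.905, 0.426, -0.002], [0.426, -0.905, 0.001], [-0.002, -0.002, -1.0]]
ft_force: [-0.7, 0.3, -0.9]
grip_width: 0.064
grasp_force: 0.0
clock: 4.22
tcp_pos: [0.469, -0.1311, 0.1913]
tcp_rot: [[-0.993, -0.12, -0.0], [-0.12, 0.993, -0.0], [0.0, -0.0, -1.0]]
ft_force: [-0.1, -0.1, 1.0]
grip_width: 0.0643
grasp_force: 0.0
4.225 [ 0.46898814 -0.1311298   0.19132145] [[-0.993 -0.12  -0.   ]
 [-0.12   0.993 -0.   ]
 [ 0.    -0.    -1.   ]] 0.06433881844853721 [-1.85433119e+01 -3.78283383e+00  1.16908610e+02 -1.32085963e-02
  6.68794811e+01 -1.15403627e+02]
```

View pics/w1.png

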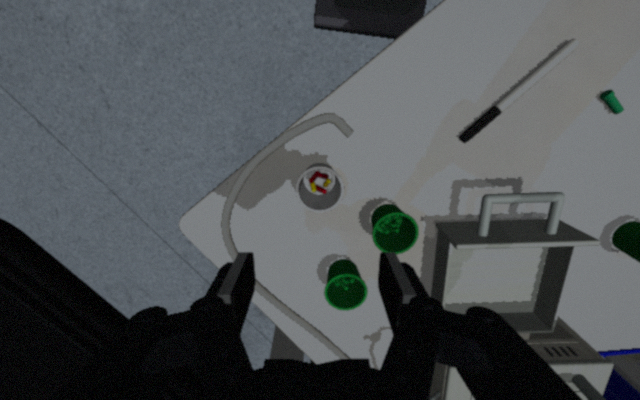

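The wrist view shows the cup centre at about (319,187), the two green cups at (394,230) and (346,288), and the drawer handle bar from (484,200) to (562,196). The panel's top edge is at (452,243)-(600,240).

Run:
```python
from h import *
c=np.load('w1.npy',allow_pickle=True).item()
im=cv2.imread('pics/w1.png');g=im[150:225,285:355].astype(int)
for n,u,v,z in[('rim',320,188,.043),('base',319,182,0.004),('barL',484,200,.048),('barR',562,196,.048),('panR',436,222,.069),('panL',596,241,.069),('g1',396,231,.045),('g2',347,291,.045)]:
    print(n,np.round(plane(c,u,v,z),4))
# two-view height check of cup rim and drawer bar mid
cs,cd=calibration('scene'),calibration('side')
print(tri((c,320,188),(cs,691/5+290,297/5+135),(cd,150/4.25+240,467/4.25+195)))
print(tri((c,484,200),(cs,512/5+290,380/5+135)),tri((c,562,196),(cs,435/5+290,422/5+135),(cd,172/4.25+240,184/4.25+195)))
# rim outline: bright ring fit
hsv=cv2.cvtColor(im,cv2.COLOR_BGR2HSV)
print(np.array2string(hsv[188,292:350,2]),hsv[155:220,320,2])
```

```text
rim [ 0.472  -0.1274  0.043 ]
base [ 0.4768 -0.1275  0.004 ]
barL [0.4634 0.0358 0.048 ]
barR [0.4501 0.1112 0.048 ]
panR [ 0.4844 -0.0157  0.069 ]
panL [0.4855 0.1426 0.069 ]
g1 [ 0.5084 -0.0432  0.045 ]
g2 [ 0.5874 -0.0826  0.045 ]
(array([ 0.47475553, -0.12807744,  0.04123848]), np.float64(0.0022679636221403067))
(array([0.46272156, 0.03568903, 0.0471318 ]), np.float64(0.0009918299000345428)) (array([0.45138693, 0.10628048, 0.04974328]), np.float64(0.003487142955994957))
[130 120 101  98 108 103  83  56  53  63  60  65  62  72  91 114 127 125
 110 100 102 110 107  91  73  69  70  69  61  59  63  70  90 104 106  99
 109 107 109 106  83  61  60  56  53  59  51  54  76 103 126 121 113 121
 123 124 129 128] [ 93  90  91  91  87  91  88  83  62  53  62  79 107 107 101 101  92  76
  65  66  70  77  85 103 125 128 130 130 122 116  98  73  58  61  75  74
  77  91 114 101  74  68  65  67  70  65  64  64  65  63  63  62  59  62
  82 112 123 127 122 125 121 124 122 120 123]
```

```bash
python3 -m jog '{"commands":[[[-0.1,0.05,0.4],[0,0,0],0.65],[[0,0,0.6],[0,0,0],0.65],[[0,0,0.6],[0,0,0],0.65],[[0,0,0.6],[0,0,0],0.65],[[0,0,0.5],[0,0,0],0.65],[[0,0,0.4],[0,0,0],0.65],[[0,0,0.3],[0,0,0],0.65],[[0,0,0.22],[0,0,0],0.65],[[0,0,0],[0,0,0],0.65],[[0,0,0],[0,0,0],0.65]]}' 20
python3 -m jog '{"commands":[[[0,0,0],[0,0,0],0.3],[[0,0,0],[0,0,0],0.1],[[0,0,0],[0,0,0],0],[[0,0,0],[0,0,0],0],[[0,0,0],[0,0,0],-0.1],[[0,0,0],[0,0,0],-0.2],[[0,0,0],[0,0,0],-0.2],[[0,0,0],[0,0,0],-0.2]]}' 20
```

```text
clock: 5.52
tcp_pos: [0.4747, -0.1278, 0.0109]
tcp_rot: [[-0.993, -0.122, 0.001], [-0.122, 0.993, -0.0], [-0.001, -0.0, -1.0]]
ft_force: [0.1, 0.3, -0.4]
grip_width: 0.0706
grasp_force: 0.0
clock: 6.52
tcp_pos: [0.4747, -0.1278, 0.0112]
tcp_rot: [[-0.992, -0.122, 0.001], [-0.122, 0.992, -0.0], [-0.001, -0.0, -1.0]]
ft_force: [-0.3, 0.1, 6.5]
grip_width: 0.0474
grasp_force: 20.0
```

```bash
python3 -m jog '{"commands":[[[0,0,-0.15],[0,0,0],-0.2],[[0,0,-0.3],[0,0,0],-0.2],[[0,0,-0.45],[0,0,0],-0.2],[[0,0,-0.5],[0,0,0],-0.2],[[0,0,-0.5],[0,0,0],-0.2],[[0,0,-0.3],[0,0,0],-0.2],[[-0.1,0.2,-0.1],[0,0,-0.1],-0.2],[[-0.2,0.4,0],[0,0,0],-0.2],[[-0.2,0.4,0],[0,0,0],-0.2],[[-0.2,0.4,0],[0,0,0],-0.2],[[-0.2,0.4,0],[0,0,0],-0.2],[[-0.2,0.4,0],[0,0,0],-0.2],[[-0.2,0.4,0],[0,0,0],-0.2],[[-0.2,0.4,0],[0,0,0],-0.2],[[-0.2,0.4,0],[0,0,0],-0.2],[[-0.2,0.4,0],[0,0,0],-0.2],[[-0.15,0.25,0],[0,0,0],-0.2],[[0,0,0],[0,0,0],-0.2],[[0,0,0],[0,0,0],-0.2]]}'
python3 - <<'E'
from h import *
s=bot.get_state();print(s['clock'],s['tcp_pos'],np.round(s['tcp_rot'],3),s['grip_width'])
a=camera('scene');b=camera('wrist');np.save('w2.npy',calibration('wrist'),allow_pickle=True)
cv2.imwrite('pics/s2.png',a[:,:,::-1]);cv2.imwrite('pics/w2.png',b[:,:,::-1])
o=np.hstack([cv2.resize(a[120:260,280:440],(400,350),interpolation=2),cv2.resize(b[60:380,120:520],(400,320))[:320]if 0 else cv2.resize(b[:,90:550],(400,350))])
cv2.imwrite('pics/o2.png',o[:,:,::-1])
E
```

```text
clock: 8.9
tcp_pos: [0.547, 0.0868, 0.1249]
tcp_rot: [[-0.99, -0.14, -0.001], [-0.14, 0.99, -0.0], [0.001, -0.0, -1.0]]
ft_force: [-0.3, -0.6, -0.5]
grip_width: 0.0467
grasp_force: 20.7
8.9 [0.5469647  0.08683787 0.12488788] [[-0.99  -0.14  -0.001]
 [-0.14   0.99  -0.   ]
 [ 0.001 -0.    -1.   ]] 0.04669982450251055
```

View pics/o2.png

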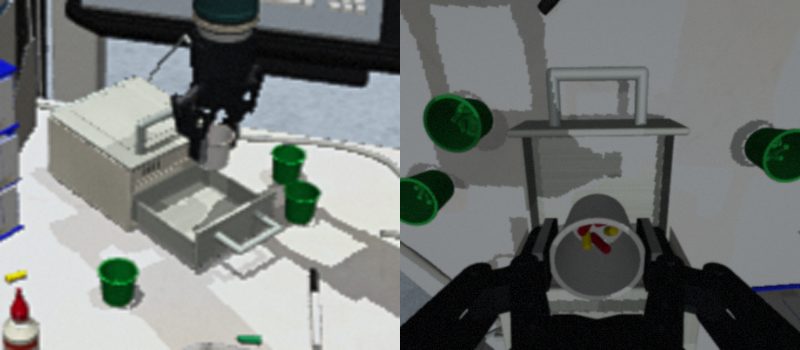

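The cup is held upright with its contents inside, at crop (598,260). It is centred on the drawer bar, crop (550-648,73), and on the panel, crop (510-690,128).

Run:
```python
from h import *
c=np.load('w2.npy',allow_pickle=True).item();f=lambda x,y,z:plane(c,(x-400)*1.15+90,y*400/350,z)
s=np.array(bot.get_state()['tcp_pos']);R=np.array(bot.get_state()['tcp_rot'])
for n,x,y,z in[('barL',552,74,.048),('barR',646,73,.048),('panelfrontL',510,125,.069),('panelinL',512,135,.069),('panelinR',688,134,.069),('floor front L',537,136,.05),('floor front R',662,136,.05)]:
    p=f(x,y,z);print(n,np.round(p,4),'tool xy',np.round((R.T@(p-s))[:2],4))
```

```text
barL [0.4618 0.0391 0.048 ] tool xy [ 0.091  -0.0351]
barR [0.4509 0.1112 0.048 ] tool xy [0.0917 0.0379]
panelfrontL [0.5016 0.0144 0.069 ] tool xy [ 0.055  -0.0651]
panelinL [0.5089 0.0162 0.069 ] tool xy [ 0.0475 -0.0643]
panelinR [0.4897 0.1476 0.069 ] tool xy [0.0483 0.0684]
floor front L [0.5112 0.0311 0.05  ] tool xy [ 0.0432 -0.0499]
floor front R [0.4968 0.1337 0.05  ] tool xy [0.0432 0.0537]
```

```bash
python3 -m jog '{"commands":[[[0,0.03,0.2],[0,0,0],-0.2],[[0,0,0.4],[0,0,0],-0.2],[[0,0,0.4],[0,0,0],-0.2],[[0,0,0.4],[0,0,0],-0.2],[[0,0,0.25],[0,0,0],-0.2],[[0,0,0.15],[0,0,0],-0.2],[[0,0,0.07],[0,0,0],-0.2],[[0,0,0],[0,0,0],-0.2],[[0,0,0],[0,0,0],-0.2]]}'
python3 -m jog '{"commands":[[[0,0,0.02],[0,0,0],-0.2],[[0,0,0.02],[0,0,0],-0.2],[[0,0,0],[0,0,0],-0.2]]}'
```

```text
clock: 10.12
tcp_pos: [0.5478, 0.0887, 0.0324]
tcp_rot: [[-0.99, -0.14, 0.001], [-0.14, 0.99, 0.0], [-0.001, -0.0, -1.0]]
ft_force: [0.2, -0.4, -0.7]
grip_width: 0.0472
grasp_force: 20.7
clock: 10.5
tcp_pos: [0.5471, 0.0886, 0.0297]
tcp_rot: [[-0.99, -0.14, -0.0], [-0.14, 0.99, 0.0], [0.0, 0.0, -1.0]]
ft_force: [-0.1, -0.0, -0.5]
grip_width: 0.0471
grasp_force: 20.7
```

```bash
python3 -m jog '{"commands":[[[0,0,0.02],[0,0,0],-0.2],[[0,0,0.02],[0,0,0],-0.2],[[0,0,0],[0,0,0],-0.2]]}'
python3 -m jog '{"commands":[[[0,0,0.02],[0,0,0],-0.2],[[0,0,0],[0,0,0],-0.2]]}'
```

```text
clock: 10.88
tcp_pos: [0.5471, 0.0886, 0.0276]
tcp_rot: [[-0.99, -0.14, -0.0], [-0.14, 0.99, -0.0], [0.0, -0.0, -1.0]]
ft_force: [-1.0, -0.4, -0.2]
grip_width: 0.0473
grasp_force: 20.7
clock: 11.12
tcp_pos: [0.5474, 0.0887, 0.0272]
tcp_rot: [[-0.99, -0.14, 0.0], [-0.14, 0.99, 0.0], [-0.0, 0.0, -1.0]]
ft_force: [-0.9, 0.3, 4.2]
grip_width: 0.0471
grasp_force: 20.8
```

```bash
python3 -m jog '{"commands":[[[0,0,0],[0,0,0],0.2],[[0,0,0],[0,0,0],0.3],[[0,0,0],[0,0,0],0.4],[[0,0,0],[0,0,0],0.5],[[0,0,0],[0,0,0],0.5],[[0,0,-0.1],[0,0,0],0.5],[[0,0,-0.3],[0,0,0],0.5],[[0,0,-0.5],[0,0,0],0.5],[[0,0,-0.6],[0,0,0],0.5],[[0,0,-0.6],[0,0,0],0.5],[[0,0,-0.2],[0,0,0],0.5],[[0.5,0,0],[0,0,0],0],[[0.5,0,0],[0,0,0],-0.5],[[0.5,0,0],[0,0,0],-1],[[0.5,0,0],[0,0,0],-1],[[0.5,0,0],[0,0,0],-1],[[0,0,0],[0,0,0],-1],[[0,0,0],[0,0,0],-1]]}'
python3 - <<'E'
from h import *
s=bot.get_state();print(s['clock'],s['tcp_pos'],s['grip_width'])
b=camera('wrist');np.save('w3.npy',calibration('wrist'),allow_pickle=True);a=camera('scene');d=camera('side')
o=np.hstack([cv2.resize(a[150:240,320:420],(400,360),interpolation=2),cv2.resize(d[210:290,270:360],(400,356),interpolation=2)[:356].copy() if 0 else cv2.resize(d[210:290,270:360],(400,360),interpolation=2)])
cv2.imwrite('pics/o3.png',o[:,:,::-1])
E
```

```text
clock: 13.38
tcp_pos: [0.4241, 0.0713, 0.142]
tcp_rot: [[-0.99, -0.14, 0.001], [-0.14, 0.99, 0.0], [-0.001, -0.0, -1.0]]
ft_force: [-0.0, 0.4, -0.5]
grip_width: -0.0001
grasp_force: 0.0
13.375 [0.42409942 0.07125641 0.14196641] -0.00010772266093834889
```

View pics/o3.png

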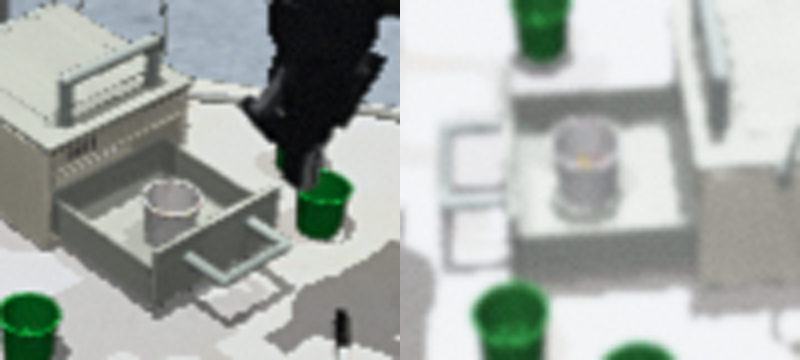

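The cup stands upright inside the drawer, at scene crop (172,215) and side crop (585,165). Next is the push.

```bash
python3 -m jog '{"commands":[[[0,0,0.4],[0,0,0],-1],[[0,0,0.5],[0,0,0],-1],[[0,0,0.5],[0,0,0],-1],[[0,0,0.4],[0,0,0],-1],[[0,0,0.3],[0,0,0],-1],[[0,0,0],[0,0,0],-1],[[-0.1,0,0],[0,0,0],-1],[[-0.1,0,0],[0,0,0],-1],[[-0.1,0,0],[0,0,0],-1],[[-0.1,0,0],[0,0,0],-1],[[-0.1,0,0],[0,0,0],-1],[[-0.15,0,0],[0,0,0],-1],[[-0.15,0,0],[0,0,0],-1],[[-0.15,0,0],[0,0,0],-1],[[-0.15,0,0],[0,0,0],-1],[[-0.15,0,0],[0,0,0],-1]]}'
python3 -m jog '{"commands":[[[-0.15,0,0],[0,0,0],-1],[[-0.15,0,0],[0,0,0],-1],[[-0.15,0,0],[0,0,0],-1],[[-0.15,0,0],[0,0,0],-1],[[-0.12,0,0],[0,0,0],-1],[[-0.1,0,0],[0,0,0],-1],[[-0.1,0,0],[0,0,0],-1],[[-0.05,0,0],[0,0,0],-1],[[0,0,0],[0,0,0],-1]]}'
```

```text
clock: 15.52
tcp_pos: [0.4857, 0.08, 0.0366]
tcp_rot: [[-0.99, -0.14, -0.0], [-0.14, 0.99, 0.0], [0.0, 0.0, -1.0]]
ft_force: [-1.6, 1.4, 0.2]
grip_width: 0.0
grasp_force: 1.1
clock: 16.65
tcp_pos: [0.534, 0.0866, 0.0369]
tcp_rot: [[-0.99, -0.14, 0.001], [-0.14, 0.99, -0.0], [-0.001, -0.0, -1.0]]
ft_force: [-0.9, -0.1, -1.1]
grip_width: -0.0003
grasp_force: 0.3
```

```bash
python3 -m jog '{"commands":[[[-0.06,0,0],[0,0,0],-1],[[-0.06,0,0],[0,0,0],-1],[[-0.06,0,0],[0,0,0],-1],[[-0.04,0,0],[0,0,0],-1]]}'
python3 -m jog '{"commands":[[[-0.04,0,0],[0,0,0],-1],[[-0.04,0,0],[0,0,0],-1]]}'
python3 -m jog '{"commands":[[[-0.03,0,0],[0,0,0],-1],[[-0.03,0,0],[0,0,0],-1]]}'
```

```text
clock: 17.15
tcp_pos: [0.5445, 0.0882, 0.0368]
tcp_rot: [[-0.99, -0.14, 0.0], [-0.14, 0.99, -0.0], [-0.0, -0.0, -1.0]]
ft_force: [-2.1, -0.4, 0.6]
grip_width: -0.0001
grasp_force: 1.0
clock: 17.4
tcp_pos: [0.5484, 0.0888, 0.0369]
tcp_rot: [[-0.99, -0.14, 0.0], [-0.14, 0.99, 0.0], [-0.0, 0.0, -1.0]]
ft_force: [-2.1, -0.2, 1.9]
grip_width: -0.0002
grasp_force: 1.0
clock: 17.65
tcp_pos: [0.5508, 0.0892, 0.0367]
tcp_rot: [[-0.99, -0.14, -0.001], [-0.14, 0.99, -0.0], [0.001, 0.0, -1.0]]
ft_force: [-4.9, 0.0, 3.7]
grip_width: 0.0005
grasp_force: 2.4
```

```bash
python3 -m jog '{"commands":[[[-0.03,0,0],[0,0,0],-1],[[0,0,0],[0,0,0],-1]]}'
python3 -m jog '{"commands":[[[-0.03,0,0],[0,0,0],-1],[[0,0,0],[0,0,0],-1]]}'
```

```text
clock: 17.9
tcp_pos: [0.5509, 0.0892, 0.0365]
tcp_rot: [[-0.99, -0.14, -0.004], [-0.14, 0.99, -0.001], [0.004, 0.0, -1.0]]
ft_force: [-6.4, 0.0, 4.5]
grip_width: 0.0
grasp_force: 3.4
clock: 18.15
tcp_pos: [0.5509, 0.0892, 0.0362]
tcp_rot: [[-0.99, -0.14, -0.007], [-0.14, 0.99, -0.001], [0.007, 0.0, -1.0]]
ft_force: [-9.1, -2.4, 7.4]
grip_width: 0.0002
grasp_force: 5.0
```

The drawer is home: it stopped against a rising force, and the stop lies where the lid bar position predicts. Next I back off, rise, and turn over the lid handle.

```bash
python3 -m jog '{"commands":[[[0.2,0,0],[0,0,0],-1],[[0.4,0,0],[0,0,0],-1],[[0.3,0,-0.2],[0,0,0],-1],[[0,0,-0.7],[0,0,0],-1],[[0,0,-0.8],[0,0,0],-1],[[0,0,-0.8],[0,0,0],-0.5],[[0,0,-0.8],[0,0,0],0],[[0,0,-0.6],[0,0,0],0],[[0,0,0],[0,0,1],0],[[0,0,0],[0,0,1],0],[[0,0,0],[0,0,1],0],[[0,0,0],[0,0,1],0],[[0,0,0],[0,0,1],0],[[0,0,0],[0,0,1],0],[[0,0,0],[0,0,1],0],[[0,0,0],[0,0,1],0],[[0,0,0],[0,0,1],0],[[0,0,0],[0,0,0],0]]}'
python3 -m jog '{"commands":[[[0,0.5,0],[0,0,0],0],[[0,0.5,0],[0,0,0],0],[[0,0.5,0],[0,0,0],0],[[0,0.4,0],[0,0,0],0],[[0,0.3,0],[0,0,0],0],[[0,0,0],[0,0,0],0],[[0,0,0],[0,0,0],0]]}'
python3 - <<'E'
from h import *
s=bot.get_state();print(s['clock'],s['tcp_pos'],s['joints'])
b=camera('wrist');np.save('w4.npy',calibration('wrist'),allow_pickle=True);d=camera('side')
cv2.imwrite('pics/w4.png',b[:,:,::-1]);cv2.imwrite('pics/d4.png',d[:,:,::-1])
o=np.vstack([cv2.resize(b[:,70:570],(750,600))[:600]]) if 0 else np.hstack([b[:,120:520],cv2.resize(d[190:290,300:400],(400,400),interpolation=2)])
cv2.imwrite('pics/o4.png',o[:,:,::-1])
E
```

```text
clock: 20.4
tcp_pos: [0.51, 0.0833, 0.232]
tcp_rot: [[-0.141, 0.99, 0.002], [0.99, 0.141, 0.0], [-0.0, 0.002, -1.0]]
ft_force: [-0.8, -0.3, 0.0]
grip_width: 0.0425
grasp_force: 0.0
clock: 21.28
tcp_pos: [0.6179, 0.0986, 0.2316]
tcp_rot: [[-0.14, 0.99, -0.001], [0.99, 0.14, -0.0], [-0.0, -0.001, -1.0]]
ft_force: [0.5, 0.1, 0.7]
grip_width: 0.0428
grasp_force: 0.0
21.275 [0.61794803 0.09860265 0.23160836] [ 6.78619533e+00  9.85856851e+00  9.82089913e+01 -1.35520249e-03
  7.19720263e+01 -1.28061730e+00]
```

View pics/o4.png

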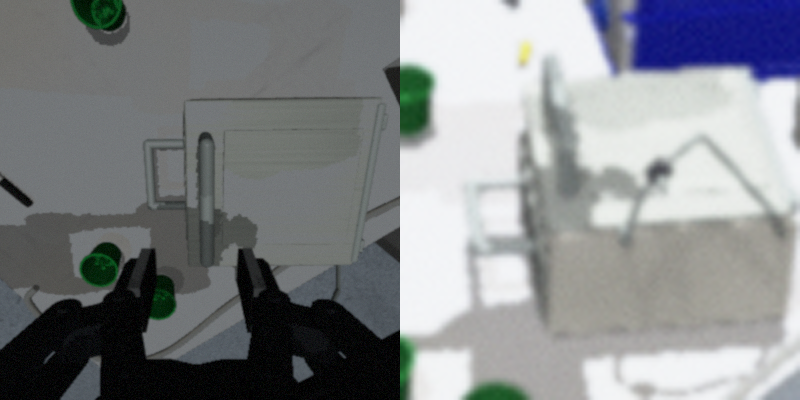

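The drawer is shut in both views. The lid bar is at wrist crop x=207 (200 to 214), y from 138 to 262. The collar is at side crop (658,172).

```bash
cat > col.py <<'E'
from h import *
cs,cd=calibration('scene'),calibration('side')
def blob(f,x0,x1,y0,y1,t=75):
    g=255-cv2.cvtColor(cv2.imread(f),cv2.COLOR_BGR2GRAY)[y0:y1,x0:x1].astype(float)
    w=np.clip(g-(255-t),0,None);Y,X=np.mgrid[y0:y1,x0:x1];return (X*w).sum()/w.sum(),(Y*w).sum()/w.sum()
a=blob('pics/scene0.png',353,366,138,151);b=blob('pics/d4.png',357,372,225,241)
x,e=tri((cs,*a),(cd,*b));print('collar px',a,b,np.round(x,4),e)
X=np.array([.990,.140,0]);Y=np.array([-.14,.99,0])
bar=np.array([.626,.0995,.149])
for nm,hinge in(('hinge',bar+.148*X-[0,0,.045]),):
    r=x-hinge;print(nm,hinge,'collar y\'',r@Y,'rad',np.hypot(r@X,r[2]),'ang',np.arctan2(r[2],-(r@X)))
E
python3 - <<'E'
from col import *
c=np.load('w4.npy',allow_pickle=True).item()
s=bot.get_state();R=np.array(s['tcp_rot'])
for v in(150,200,250):
    for z in (.149,.155):
        p=plane(c,327,v,z);print(np.round(p,4),np.round(R.T@(p-s['tcp_pos']),4))
p=ray(c,327,200);q=tri((c,327,138),(cs,232/5+290,172/5+135));print(q)
E
```

```text
collar px (np.float64(360.7038789025544), np.float64(139.62157048249765)) (np.float64(nan), np.float64(nan)) [nan nan nan] nan
hinge [0.77252 0.12022 0.104  ] collar y' nan rad nan ang nan
[0.6189 0.1443 0.149 ] [0.045  0.0075 0.0828]
[0.6186 0.1453 0.155 ] [0.0461 0.0073 0.0768]
[0.6249 0.1055 0.149 ] [0.0058 0.0079 0.0828]
[0.6244 0.1075 0.155 ] [0.0079 0.0077 0.0768]
[0.6315 0.062  0.149 ] [-0.0382  0.0084  0.0828]
[0.6308 0.0652 0.155 ] [-0.0349  0.0082  0.0768]
(array([0.61630202, 0.15149281, 0.15258199]), np.float64(0.0022150255781595617))col.py:5: RuntimeWarning: invalid value encountered in scalar divide
  w=np.clip(g-(255-t),0,None);Y,X=np.mgrid[y0:y1,x0:x1];return (X*w).sum()/w.sum(),(Y*w).sum()/w.sum()
```

```bash
python3 -m jog '{"commands":[[[0.05,0.16,0.2],[0,0,0],0],[[0,0,0.5],[0,0,0],0],[[0,0,0.5],[0,0,0],0],[[0,0,0.4],[0,0,0],0],[[0,0,0.3],[0,0,0],0],[[0,0,0.13],[0,0,0],0],[[0,0,0],[0,0,0],0],[[0,0,0],[0,0,0],-0.4],[[0,0,0],[0,0,0],-0.7],[[0,0,0],[0,0,0],-1],[[0,0,0],[0,0,0],-1],[[0,0,0],[0,0,0],-1]]}' 60
python3 - <<'E'
from h import *
a=cv2.imread('pics/scene0.png');d=cv2.imread('pics/d4.png')
g=lambda i:cv2.cvtColor(i,cv2.COLOR_BGR2GRAY)
print(g(a)[138:151,352:368]);print(g(d)[224:242,355:374])
E
```

```text
clock: 22.88
tcp_pos: [0.6254, 0.1022, 0.1311]
tcp_rot: [[-0.14, 0.99, -0.001], [0.99, 0.14, -0.0], [-0.0, -0.001, -1.0]]
ft_force: [-5.0, 0.2, 6.3]
grip_width: 0.0098
grasp_force: 58.5
[[ 59  52  40  87 149  67  16   6   5   3   6   3   8   5   5   6]
 [176 168 136 126 139 169  84  67  60  57  41  35  26  24  13  10]
 [177 178 178 177 175 175 171 176 179 171 139 125 101  94  72  70]
 [179 181 180 182 169 126 122 161 169 176 176 177 176 176 176 180]
 [178 178 177 179 160 100 146  68  97 178 177 177 177 177 178 176]
 [176 177 179 178 158  70  71  59 104 182 177 178 177 178 179 180]
 [175 177 180 180 160  57  50  62  61 103 168 170 176 178 178 178]
 [179 180 180 175 154  50  46  58  57  99 168 173 172 174 175 176]
 [178 177 176 174 154  71  66  58  97 169 174 171 174 173 175 173]
 [178 179 177 180 176 172 156  68  98 170 170 171 174 176 175 171]
 [172 175 175 174 177 181 166  90 127 170 172 171 173 174 178 178]
 [171 172 172 172 172 176 178 162 136 172 170 172 175 180 180 177]
 [172 175 174 173 172 173 175 170 141 163 172 177 180 183 183 180]]
[[234 236 236 234 235 236 235 236 236 236 
[... 716 characters left out ...]
 107  85  97 110 118 151 202 229 234 235 235
  235]
 [154 157 166 186 211 211 175 119 102 134 162 167 193 222 233 236 236 236
  238]
 [153 155 160 176 203 209 179 136 127 158 184 194 218 233 237 238 237 238
  236]
 [153 153 157 164 184 187 172 155 163 174 183 200 224 235 237 235 236 234
  233]
 [159 157 159 159 157 159 159 173 188 192 187 199 226 236 236 235 232 229
  228]
 [168 162 158 158 151 148 167 185 199 208 206 208 227 234 236 234 231 229
  229]
 [183 183 177 161 149 160 186 210 219 225 222 226 231 234 235 235 234 233
  233]
 [214 212 201 179 160 179 208 228 232 231 232 232 235 234 234 236 236 235
  234]
 [232 228 210 182 169 201 225 233 235 234 235 234 235 236 235 236 234 235
  236]]
```

Run:
```python
from h import *
cs,cd=calibration('scene'),calibration('side')
x,e=tri((cs,358.9,144.6),(cd,364.2,232.2));print(x,e)
for yaw in(8,8.6):
    t=np.radians(yaw);X=np.array([np.cos(t),np.sin(t),0]);Y=np.array([-X[1],X[0],0])
    bar=np.array([.6254,.0995,.149]);h=bar+.148*X-[0,0,.045];r=x-h
    ang=np.arctan2(r[2],-(r@X));print(yaw,'y',r@Y,'rad',np.hypot(r@X,r[2]),'ang',ang)
    # constrained: the ray in side/scene cut by plane y'=r@Y, report ang from each
    for n,c,u,v in(('scene',cs,358.9,144.6),('side',cd,364.2,232.2)):
        p,d=ray(c,u,v);q=p+d*(((h+Y*-.0965)-p)@Y)/(d@Y)-h;print(n,'rad',np.hypot(q@X,q[2]),'ang',np.arctan2(q[2],-(q@X)))
rb=np.hypot(.148,.045);a0=np.arctan2(.045,.148)
for th in(.1,.2,.3,.4,.5,.55,.6,.65):print(th,'bar dx %.1f dz %.1f mm'%(1e3*(.148-rb*np.cos(a0+th)),1e3*(rb*np.sin(a0+th)-.045)))
```

```text
[0.69047767 0.01145321 0.16527441] 0.00013714711069721683
8 y -0.09624698449663598 rad 0.11372772096686355 ang 0.5689902283204057
scene rad 0.11330733826208021 ang 0.5697216946309328
side rad 0.1139130491706845 ang 0.5690882613584602
8.6 y -0.09678823589712243 rad 0.11458050777478537 ang 0.5642375017219958
scene rad 0.11483272780183404 ang 0.5655786832237647
side rad 0.11440844422469908 ang 0.5613539582620694
0.1 bar dx 5.2 dz 14.6 mm
0.2 bar dx 11.9 dz 28.5 mm
0.3 bar dx 19.9 dz 41.7 mm
0.4 bar dx 29.2 dz 54.1 mm
0.5 bar dx 39.7 dz 65.4 mm
0.55 bar dx 45.3 dz 70.7 mm
0.6 bar dx 51.3 dz 75.7 mm
0.65 bar dx 57.4 dz 80.4 mm
```

```bash
python3 -m jog '{"commands":[[[0,0.05,-0.15],[0,0,0],-1],[[0,0.05,-0.15],[0,0,0],-1],[[0,0.07,-0.14],[0,0,0],-1],[[0,0.07,-0.14],[0,0,0],-1],[[0,0.08,-0.13],[0,0,0],-1],[[0,0.08,-0.13],[0,0,0],-1],[[0,0.09,-0.12],[0,0,0],-1],[[0,0.09,-0.12],[0,0,0],-1],[[0,0.1,-0.11],[0,0,0],-1],[[0,0.1,-0.11],[0,0,0],-1],[[0,0.06,-0.05],[0,0,0],-1],[[0,0,0],[0,0,0],-1],[[0,0,0],[0,0,0],-1]]}'
python3 - <<'E'
from h import *
s=bot.get_state();print(s['clock'],s['tcp_pos'],s['ft_force'])
d=camera('side');a=camera('scene');cv2.imwrite('pics/d5.png',d[:,:,::-1]);cv2.imwrite('pics/a5.png',a[:,:,::-1])
o=np.hstack([cv2.resize(a[120:180,330:390],(400,400),interpolation=2),cv2.resize(d[200:260,335:395],(400,400),interpolation=2)])
cv2.imwrite('pics/o5.png',o[:,:,::-1])
E
```

```text
clock: 24.5
tcp_pos: [0.6636, 0.1081, 0.1984]
tcp_rot: [[-0.14, 0.99, -0.009], [0.99, 0.14, -0.001], [0.001, -0.009, -1.0]]
ft_force: [-15.8, -2.2, 5.0]
grip_width: 0.0097
grasp_force: 58.8
24.5 [0.66360096 0.10806397 0.19839219] [-15.81304831  -2.21985261   4.96367499]
```

View pics/o5.png

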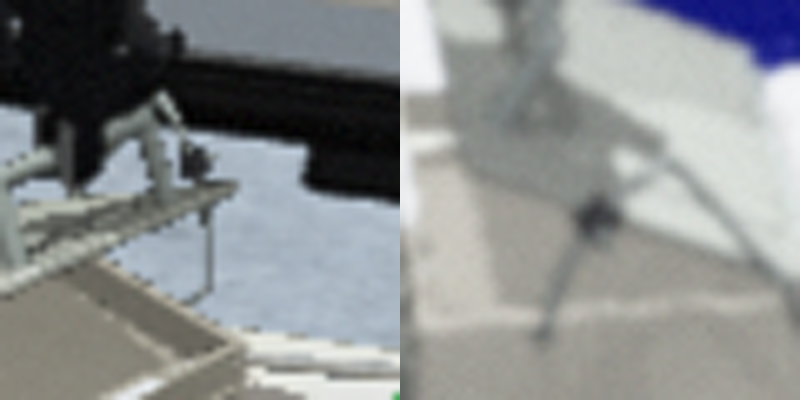

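The scene crop shows the lid's front right corner at (237,183), below the collar at (195,160). In the side crop the collar is at (597,217), with the lid edge rising behind it. I'll work out the actual lid angle from the corner and the TCP arc.

```bash
cat > geo.py <<'E'
from h import *
cs,cd=calibration('scene'),calibration('side')
t=np.radians(8.3);X=np.array([np.cos(t),np.sin(t),0]);Y=np.array([-X[1],X[0],0]);Z=np.array([0,0,1.])
H=np.array([.6254,.0995,.149])+.148*X-.045*Z
def P(r,a,y):return H-X*r*np.cos(a)+Z*r*np.sin(a)+Y*y
def ang(c,u,v,y):
    p,d=ray(c,u,v);q=p+d*(((H+Y*y)-p)@Y)/(d@Y)-H;return np.hypot(q@X,q[2]),np.arctan2(q[2],-(q@X))
E
python3 - <<'E'
from geo import *
print('closed',ang(cs,367.4,171,-.08),'now',ang(cs,365.6,147.5,-.08))
print('collar',ang(cs,358.9,144.6,-.0965),ang(cd,364.2,232.2,-.0965))
for th in(.46,.5,.54,.58):print(th,'pointer scene',proj(cs,P(.115,th,-.0875)),'side',proj(cd,P(.115,th,-.0875)),'FRcorner side',proj(cd,P(.163,th,-.08)),'scene',proj(cs,P(.163,th,-.08)))
d=cv2.cvtColor(cv2.imread('pics/d5.png'),cv2.COLOR_BGR2GRAY)
print(d[222:244:1,352:380])
E
```

```text
closed (np.float64(0.16101913314157693), np.float64(-0.028746892039589966)) now (np.float64(0.16296132234964292), np.float64(0.4935955100795578))
collar (np.float64(0.11407374919683351), np.float64(0.5676360872854906)) (np.float64(0.1141598208071118), np.float64(0.565203802992488))
0.46 pointer scene [358.16330737 148.90653905] side [360.82299048 233.01835779] FRcorner side [343.99755954 225.76590358] scene [366.03568875 149.11237128]
0.5 pointer scene [357.80565097 147.59343858] side [361.7262228  231.76506158] FRcorner side [345.23606138 223.94771761] scene [365.52188764 147.19166311]
0.54 pointer scene [357.41253447 146.2824731 ] side [362.6943744  230.52844861] FRcorner side [346.5712358 222.1504958] scene [364.95461753 145.27278428]
0.58 pointer scene [356.98464082 144.97617648] side [363.72613837 229.31085204] FRcorner side [348.00149378 220.37782174] scene [364.33489293 143.35973601]
[[136 138 134 135 135 132 134 139 140 141 143 144 140 141 154 175 183 174
  160 150 144 148 168 197 213 218 222 220]
 [141 140 138 137 134 134 135 135 143 144 151 145 144 145 164 190 207 202
  194
[... 1678 characters left out ...]
159 154 159 157 160 156 151 138 133 132 138 145 150 146 148 150 155 158
  155 155 154 150 151 149 151 150 146 146]
 [160 156 157 157 158 154 145 133 131 136 144 149 153 152 154 152 154 157
  158 153 152 154 151 153 154 149 152 149]
 [160 158 158 157 154 149 137 132 132 142 150 152 151 152 156 154 156 156
  154 150 155 150 151 152 149 150 155 156]
 [157 157 157 157 151 141 137 129 135 147 155 156 152 153 154 154 155 156
  154 152 151 154 153 150 154 153 152 156]
 [156 159 157 157 153 141 129 128 139 149 154 155 154 155 152 157 155 152
  154 154 155 155 152 154 153 154 155 157]
 [156 156 154 158 150 139 130 129 147 153 156 154 153 153 156 155 152 154
  151 154 154 155 158 158 160 160 161 161]]
```

```bash
python3 -m jog '{"commands":[[[0,0.03,-0.05],[0,0,0],-1],[[0,0.03,-0.05],[0,0,0],-1],[[0,0.03,-0.05],[0,0,0],-1],[[0,0,0],[0,0,0],-1],[[0,0,0],[0,0,0],-1]]}'
python3 - <<'E'
from geo import *
s=bot.get_state();p=np.array(s['tcp_pos'])-np.array([.6254,.1022,.1311]);print(p@X,p[2],'th',2*np.arcsin(np.hypot(p@X,p[2])/2/.1547),s['ft_force'])
a=camera('scene');b=camera('side');w=camera('wrist')
for n,i in(('a6',a),('d6',b),('w6',w)):cv2.imwrite(f'pics/{n}.png',i[:,:,::-1])
g=cv2.cvtColor(a,cv2.COLOR_RGB2GRAY);print(g[134:158,346:372])
E
```

```text
clock: 25.22
tcp_pos: [0.6699, 0.1091, 0.2049]
tcp_rot: [[-0.14, 0.99, -0.005], [0.99, 0.14, 0.0], [0.001, -0.005, -1.0]]
ft_force: [-9.2, -0.0, -1.3]
grip_width: 0.0096
grasp_force: 58.7
0.04507221250334469 0.0738300089517778 th 0.566704306434064 [-9.23853784 -0.02333696 -1.33486227]
[[ 27  50  69  89 128 113  44  93 157  55  14  14  20  21  18  17  17  20
   18  18  18  15  14  17  17  18]
 [ 87 129 130 126 122 111  81  90 130 102  28   5  14  14  17  16  17  17
   15  17  18  16  16  21  20  19]
 [129 126 117 103  99 113  98  37  60 106  47  10   7   7  11  13   9   4
   14  10  15  14  17  14  15  16]
 [110  97  91  78  90 119 103  21  21  70 110  31   4   6   4   7  10   8
    8   8   8   8  13  13  13  12]
 [ 96  96 123  90  97 115 105  37  39  66 106  49  14  10   8   9   7   6
    7   5   6   6   4   4   8   9]
 [180 182 158  89  84 111 114  99 136 126 113 129  79  72  59  58  43  38
   26  23  15  12   5  10   7   6]
 [182 163 103  77  82 103 120 137 182 184 169 142 172 182 184 175 144 130
  104  96  74  72  63  57  44  38]
 [156  93 120 175 161 105 116 137 179 189 169  97 1
[... 1102 characters left out ...]
05 178 184
  182 184 187 186 183 182 183 181]
 [172 125 118 113 108 165 170 175 174 171 174 179 182 162  72 108 176 181
  179 182 181 179 182 180 183 184]
 [156 113 108 168 173 175 175 176 175 170 168 168 175 159  84 124 177 179
  178 175 173 173 174 178 180 182]
 [175 176 175 174 174 172 169 167 160 153 154 159 168 172 157 132 174 176
  176 176 172 168 173 174 178 180]
 [180 176 176 176 174 173 169 168 160 158 157 160 165 174 162 128 175 180
  181 181 175 174 178 176 177 178]
 [181 181 175 176 175 175 177 175 175 175 173 174 171 171 161 125 175 179
  178 175 174 175 177 174 173 173]
 [183 184 183 182 180 178 176 177 177 177 176 177 175 173 158 125 175 178
  174 173 175 178 180 178 177 174]]
```

Run:
```python
from geo import *
a=cv2.imread('pics/scene0.png');g=cv2.cvtColor(a,cv2.COLOR_BGR2GRAY);print(g[166:177,358:373])
for v in(143.5,144.5,145.5,146.5):print(v,ang(cs,364.4,v,-.08))
for v in(169.5,170.5,171.5,172.5):print(v,ang(cs,367.2,v,-.08))
a=cv2.imread('pics/a6.png');d=cv2.imread('pics/d6.png');w=cv2.imread('pics/w6.png')
o=np.hstack([cv2.resize(a[122:162,335:375],(400,400),interpolation=cv2.INTER_NEAREST),cv2.resize(d[212:252,344:384],(400,400),interpolation=cv2.INTER_CUBIC)])
o=cv2.convertScaleAbs(o,alpha=1.2);cv2.imwrite('pics/o6.png',o)
```

```text
[[ 86 111 174 188 139 173 182 182 180 178 176 171 171 173 175]
 [ 84 109 174 207 195 173 183 179 179 177 174 170 171 175 180]
 [ 87 124 199 209 209 207 198 173 182 177 173 177 175 178 177]
 [ 86 100 152 199 208 209 208 207 197 154 132 184 185 185 183]
 [ 87 103 125 162 204 209 208 206 195 172 175 220 222 222 212]
 [103 125 157 200 208 204 193 161 110 135 198 224 224 225 223]
 [160 203 207 204 191 157 105  92 108 180 219 221 220 221 222]
 [209 207 191 156 100  88  82 109 130 176 177 176 182 188 188]
 [200 147 101  92  82 104 113 128 120 132 142 148 150 162 164]
 [103  89  78 102 107 110 109 117 135 196 218 203 131 126 127]
 [ 77 102 105 108 108 114 111 116 136 190 220 222 219 221 221]]
143.5 (np.float64(0.16308507983205575), np.float64(0.5769749257791125))
144.5 (np.float64(0.1615089069124135), np.float64(0.557449660972535))
145.5 (np.float64(0.15999137846034103), np.float64(0.5374913244414943))
146.5 (np.float64(0.15853482439245392), np.float64(0.5171017760304337))
169.5 (np.float64(0.15942830111162412), np.float64(0.0033963106817798167))
170.5 (np.float64(0.1598761780959807), np.float64(-0.020056676582318533))
171.5 (np.float64(0.16041313438607438), np.float64(-0.04343249845041658))
172.5 (np.float64(0.16103904888747855), np.float64(-0.06670614192901395))
```

View pics/o6.png

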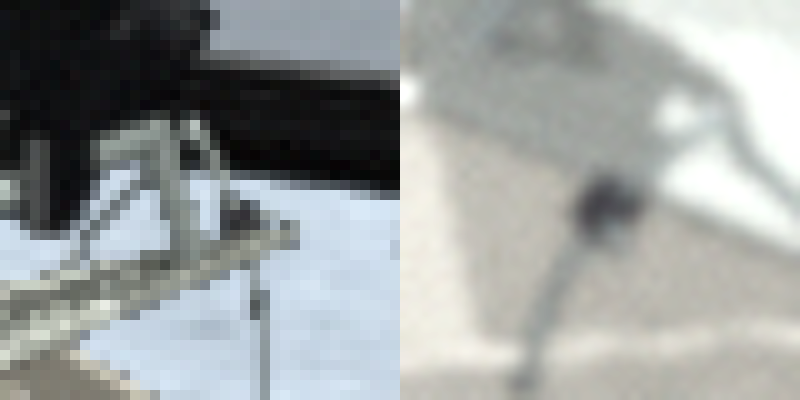

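The scene crop shows the collar at (240,212), just behind the lid edge near its front corner at (295,232). In the side crop the collar at (610,205) lies right on the lid's right edge line. I'll check the lid edge's angle numerically along that line.

Run:
```python
from geo import *
def pts(f,cols,v0,v1):
    g=cv2.GaussianBlur(cv2.cvtColor(cv2.imread(f),cv2.COLOR_BGR2GRAY),(3,3),0).astype(float);o=[]
    for u,k0,k1,sg in cols:
        gr=np.diff(g[k0:k1,u])*sg;i=gr.argmax();
        o.append((u,k0+i+.5,round(gr[i])))
    return o
# shaded front part: dark lid over lighter wall (+), rear part: bright lid top over darker wall (-)
cols=[(u,int(222+(u-348)*.37-4),int(222+(u-348)*.37+7),1) for u in range(349,360)]
cols2=[(u,int(222+(u-348)*.37-6),int(222+(u-348)*.37+7),-1) for u in range(372,392)]
for f in('pics/d5.png','pics/d6.png'):
  for C in(cols,cols2):
    o=[p for p in pts(f,C,0,0) if p[2]>5];print(f,[(u,v) for u,v,_ in o])
    Q=[]
    for u,v,_ in o:
        r,a=ang(cd,u,v,-.08);Q.append((r*np.cos(a),r*np.sin(a)))
    Q=np.array(Q)
    if len(Q)>4:
        m=np.polyfit(Q[:,0],Q[:,1],1);print('slope angle',np.arctan(m[0]),'offset mm',1e3*m[1],'r',Q[:,0].min(),Q[:,0].max(),'mean direction ang',np.mean(np.arctan2(Q[:,1],Q[:,0])))
```

```text
pics/d5.png [(349, np.float64(227.5)), (350, np.float64(227.5)), (351, np.float64(228.5)), (352, np.float64(219.5)), (353, np.float64(220.5)), (354, np.float64(229.5)), (355, np.float64(229.5)), (356, np.float64(229.5)), (357, np.float64(230.5)), (358, np.float64(230.5))]
slope angle 0.7115132566059413 offset mm -39.436079221837836 r 0.10928454403326401 0.1330271213036681 mean direction ang 0.4892541161711135
pics/d5.png [(372, np.float64(233.5)), (373, np.float64(233.5)), (374, np.float64(233.5)), (375, np.float64(234.5)), (376, np.float64(234.5)), (377, np.float64(234.5)), (378, np.float64(235.5)), (379, np.float64(235.5)), (380, np.float64(236.5)), (381, np.float64(236.5)), (382, np.float64(236.5)), (383, np.float64(237.5)), (384, np.float64(237.5)), (385, np.float64(237.5)), (386, np.float64(238.5)), (387, np.float64(235.5)), (388, np.float64(237.5)), (389, np.float64(237.5)), (390, np.float64(238.5)), (391, np.float64(239.5))]
slope angle 0.4131540241570777 offset mm 8.706917313384334 r 0.019350369521153907 0.0719310063641962 mean direction ang 0.5780336463948421
pics/d6.png [(3
[... 395 characters left out ...]
ction ang 0.5102879411466431
pics/d6.png [(372, np.float64(231.5)), (373, np.float64(232.5)), (374, np.float64(232.5)), (375, np.float64(232.5)), (376, np.float64(233.5)), (377, np.float64(233.5)), (378, np.float64(234.5)), (379, np.float64(234.5)), (380, np.float64(234.5)), (381, np.float64(235.5)), (382, np.float64(235.5)), (383, np.float64(236.5)), (384, np.float64(236.5)), (385, np.float64(236.5)), (386, np.float64(235.5)), (387, np.float64(236.5)), (388, np.float64(237.5)), (389, np.float64(237.5)), (390, np.float64(238.5)), (391, np.float64(239.5))]
slope angle 0.4881267296592773 offset mm 7.644947942077166 r 0.019350369521153907 0.07240246507324348 mean direction ang 0.622614624944807
```

Run:
```python
from geo import *
def scan(f,us,line,sg,lo,hi):
    g=cv2.GaussianBlur(cv2.cvtColor(cv2.imread(f),cv2.COLOR_BGR2GRAY),(3,3),0).astype(float);Q=[]
    for u in us:
        k=int(line(u));gr=np.diff(g[k+lo:k+hi,u])*sg;i=int(gr.argmax())
        if gr[i]<5: continue
        w=np.clip(gr[max(0,i-2):i+3],0,None);j=(w*np.arange(max(0,i-2),max(0,i-2)+len(w))).sum()/w.sum()
        r,a=ang(cd,u,k+lo+j+.5,-.08);Q.append((u,k+lo+j+.5,r*np.cos(a),r*np.sin(a)))
    return np.array(Q)
for n,Q in(('d4 closed top',scan('pics/d4.png',range(342,394),lambda u:246.5-(u-337)*.07,-1,-5,6)),('d6 rear',scan('pics/d6.png',range(373,386),lambda u:231.5+(u-372)*.38,-1,-4,5)),('d6 front',scan('pics/d6.png',range(350,359),lambda u:225+(u-350)*.4,1,-4,5))):
    m=np.polyfit(Q[:,2],Q[:,3],1);print(n,'angle',np.arctan(m[0]),'off',m[1]*np.cos(np.arctan(m[0])));print(np.round(Q[::4],4).tolist())
```

```text
d4 closed top angle -0.034726954851995236 off 0.004337072168812468
[[342.0, 250.0, 0.1493, -0.0118], [348.0, 245.7182, 0.1336, 0.0024], [352.0, 245.9074, 0.1229, 0.0008], [356.0, 245.6429, 0.1122, 0.0008], [360.0, 245.066, 0.1015, 0.002], [364.0, 244.8059, 0.0908, 0.002], [368.0, 244.5617, 0.0801, 0.002], [372.0, 244.4067, 0.0693, 0.0016], [376.0, 243.8793, 0.0586, 0.0026], [380.0, 243.7614, 0.0478, 0.0022], [384.0, 243.5625, 0.037, 0.002], [388.0, 243.2742, 0.0262, 0.0021], [392.0, 242.0278, 0.0157, 0.0057]]
d6 rear angle 0.5449918332055596 off 0.002943363944012296
[[373.0, 231.9627, 0.0697, 0.0454], [377.0, 233.5149, 0.0587, 0.0392], [381.0, 235.3704, 0.0475, 0.0319], [385.0, 236.3649, 0.0365, 0.0275]]
d6 front angle 0.5402872778742954 off -0.0045863569754391815
[[350.0, 225.34, 0.1307, 0.0726], [354.0, 226.7632, 0.1202, 0.067], [358.0, 228.3571, 0.1096, 0.0609]]
```

Both cameras and the TCP arc agree that the lid is about 0.02 rad below the collar. I'll raise it a touch.

```bash
python3 -m jog '{"commands":[[[0,0.02,-0.02],[0,0,0],-1],[[0,0.03,-0.02],[0,0,0],-1],[[0,0,0],[0,0,0],-1],[[0,0,0],[0,0,0],-1],[[0,0,0],[0,0,0],-1]]}'
cat > chk.py <<'E'
from geo import *
s=bot.get_state();p=np.array(s['tcp_pos'])-np.array([.6254,.1022,.1311]);print('th',2*np.arcsin(np.hypot(p@X,p[2])/2/.1547),s['ft_force'],s['qd'])
d=camera('side')[:,:,::-1];cv2.imwrite('pics/d7.png',d);cv2.imwrite('pics/a7.png',camera('scene')[:,:,::-1])
g=cv2.GaussianBlur(cv2.cvtColor(d,cv2.COLOR_BGR2GRAY),(3,3),0).astype(float)
for nm,us,l,sg,o in(('rear',range(373,386),lambda u:230.5+(u-372)*.38,-1,-4),('front',range(350,359),lambda u:224+(u-350)*.4,1,4)):
    A=[]
    for u in us:
        k=int(l(u))-4;gr=np.diff(g[k:k+9,u])*sg;i=int(gr.argmax());L=max(0,i-2);w=np.clip(gr[L:i+3],0,None)
        r,a=ang(cd,u,k+(w*np.arange(L,L+len(w))).sum()/w.sum()+.5,-.08);A.append(a+np.arcsin(o/1e3/r))
    print(nm,np.median(A))
E
python3 chk.py; sed -i "s/.*camera('side').*/d=cv2.imread('pics\/d6.png')/" chk.py; python3 chk.py | tail -2
```

```text
clock: 26.0
tcp_pos: [0.6718, 0.1094, 0.2066]
tcp_rot: [[-0.14, 0.99, -0.007], [0.99, 0.14, -0.0], [0.001, -0.007, -1.0]]
ft_force: [-9.0, -0.3, -1.6]
grip_width: 0.0097
grasp_force: 58.6
th 0.5831424256610198 [-8.97029808 -0.3158295  -1.59489685] [ 0.09893891 -0.04320444  0.0269563   0.02944895 -0.06655206 -0.06896315]
rear 0.5439773615216048
front 0.5527299371415697
rear 0.5274419720122897
front 0.5366766331698358
```

```bash
python3 -m jog '{"commands":[[[0,0.025,-0.02],[0,0,0],-1],[[0,0,0],[0,0,0],-1],[[0,0,0],[0,0,0],-1],[[0,0,0],[0,0,0],-1],[[0,0,0],[0,0,0],-1],[[0,0,0],[0,0,0],-1],[[0,0,0],[0,0,0],-1],[[0,0,0],[0,0,0],-1]]}'
sed -i "s/^d=cv2.imread.*/d=np.ascontiguousarray(camera('side')[:,:,::-1])/" chk.py; python3 chk.py
python3 - <<'E'
from geo import *
# collar still in place? dark blob in the side view now
d=cv2.cvtColor(camera('side'),cv2.COLOR_RGB2GRAY)[225:242,355:374];Y,X_=np.where(d<85);print(X_.mean()+355,Y.mean()+225)
d=cv2.cvtColor(cv2.imread('pics/d4.png'),cv2.COLOR_BGR2GRAY)[225:242,355:374];Y,X_=np.where(d<110);print(X_.mean()+355,Y.mean()+225)
E
```

```text
clock: 27.1
tcp_pos: [0.6728, 0.1095, 0.2075]
tcp_rot: [[-0.14, 0.99, -0.007], [0.99, 0.14, -0.0], [0.001, -0.007, -1.0]]
ft_force: [-10.5, 0.2, -0.5]
grip_width: 0.0101
grasp_force: 58.6
th 0.5917778657720107 [-10.52331091   0.23019763  -0.49756607] [ 0.01960907  0.01638468  0.03452094 -0.00362855  0.00802384 -0.10520324]
rear 0.5542532468479863
front 0.5630109415720349
364.1111111111111 232.16666666666666
363.9 232.3
```

```bash
python3 -c "
from cell import finish_job
print(finish_job())"
```

```text
the job is handed in; nothing more can be done
None
```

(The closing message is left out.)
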